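# Release the catch and hold the mould clamp closed

## Robot

A 7-joint arm with a two-finger parallel gripper is mounted at the origin on the work surface. World frame = base frame: x ahead of the robot, y to its left, z up, the work surface at z = 0. Lengths are in m, angles in rad, forces in N, time in s.
With the tool pointing down it reaches from about 0.4 to 0.85 m from the base axis. Payload 4.5 kg.
Tool frame: the origin (TCP) lies at the very end of the fingers, on their centre line; the grasp point (between the pads) lies 19 mm behind it; z points along the fingers, y is the line along which they close (so a half turn about z gives the same grasp; the last joint's range is limited). The gripper opens to 88 mm and grips with 3 to 60 N. Pads are 18 mm wide; open, the fingers measure 123 mm over their backs; the gripper's body (75 mm by 187 mm) begins 45 mm behind the grasp point.
Start: joints at [1.353, 0.689, -0.195, 1.565, 0.157, 0.902, -0.215], TCP at [0.156, -0.605, 0.239] pointing down, gripper open.
Joint ranges: [-3.01, 3.01], [-0.46, 2.08], [-1.47, 1.51], [0.13, 2.56], [-1, 4.14], [0.04, 2.09], [-2.66, 2.66]. Speed limits (rad/s): [2.57, 2.57, 3.14, 3.14, 3.14, 3.14, 3.14].

## Interface

Orientations are given as a unit quaternion [x, y, z, w].
In Python, from plant import r, optics gives the robot as it stands.
- The arm moves only by the tool servo_tool, never from a script. Its arguments are lists of equal length, an entry for each row: "translation": the shift along the tool's x, y, z in m, a list of three; "turn": the turn, a rotation vector about the tool's x, y, z in rad, a list of three. In form: {"translation": [[dx, dy, dz], ...], "turn": [[rx, ry, rz], ...]}. A call has 1 to 10 rows; each row shifts and turns the commanded pose from where the row before left it, along the tool's axes as they then stand; what a row does not reach is not made up. A row lasts 1/8 s, in which the tool goes at most 62.5 mm and 10.7 degrees, less where a joint would pass 70% of its speed; a pose out of reach is approached as far as the arm can. A call is refused whole if a number of a shift passes 0.0625 or a number of a turn 0.188, either way. A call with a gripper value outside its range is refused whole. "grip" is the opening, from 0 (shut) to 1 (fully open), set as the call begins (left out, the last holds). The fingers move at their own pace and stop on an object; "grip_force" is the grip in N (left out, the last holds). Time passes only in rows, so rows that do not move let the fingers close. It gives the time, the measured TCP pose, the force, the opening and the grip force at its end, in the units of the state.
- r.get_state(): the state, without advancing time (a new reading comes with each control period).
- optics.snapshot(name): name is "side" or "top"; returns a dict with "img" (480x640x3 uint8, red, green, blue), "z_map" (480x640 float32, m along the optical axis (not along the pixel's ray), 0 where there is no reading), "mtx" (3x3 intrinsics, pixels), "k1" (the pictures are not rectified: a ray, as slopes to the right and down, at radius r is drawn at 1 + k1 r^2 times it, then the intrinsics apply), "R" (3x3) and "t" (3): a world point X has camera coordinates R X + t. Camera axes: x right, y down, z forward; pixel columns grow to the right and rows downward; lengths in m; the calibration is good to about 2 mm. A picture is of the moment at which its call begins.
- r.finish_job(): hands the job in; it is judged then, once.
The state is a dict: "clock": time; "q": joint angles; "qd": joint speeds; "joint_torque": joint torques, N m; "tool_pos": TCP position; "eef_rot": TCP orientation; "contact_force": force on the tool from outside, world axes, zero at the start; "moment": the same for the moment, N m; "opening": opening from 0.0 (shut) to 1.0 (fully open); "finger_force": force on a finger pad.
Only numpy, scipy, OpenCV 4.12 (cv2) and the standard library are available. Lean on these libraries where they do the work, as an engineer would, in place of code of your own. Each camera call takes 0.05 s, during which the arm holds its last target. There are 200 camera calls.

## Task

The casting mould must be kept squeezed while the metal sets: flip the clamp's safety catch up and right over to its far side, then take the lever by its side handle and pull it over towards you until the pointer on the lever stands level with the marker clip on the quadrant, and hold it there; you finish still gripping the lever at the mark. Do not try the lever before the catch is off, do not pull it well past the marker, do not shift the marker, and leave the figures and painting things around the clamp where they stand.

Things in the scene. Friction and masses are not known exactly. Their poses are not given: they have to be found in the camera images.
- press: Fixed bench clamp: grey base x -75..75, y -160..110, 18 mm thick; grey crossbeam (x -23..23, y -150..95, top at z 130) on two columns, black rubber mould under it. Origin on the table below the lever's pivot; x to its back (away from the robot at yaw 0), y to its left. Lever's arm in the plane y = 0, handle on the +y side, catch on the -y side.
- catch (a joint): Safety catch angle (rad): 0 = closed, level across the front of the lever's horn, which it really blocks (under 0.1 rad of play); grows as its free +y end swings up and over to -y about the press's x axis; upright 1.57, stop 2.5. Light hinge (under 0.1 N m): past upright it drops to the stop by its own weight and stays; short of that it falls shut.
- catch_hinge (a point): Point on the catch's hinge pin, which runs along the press's x: at (4, -130, 197) mm in the press frame.
- catch_tab (a point): Middle of the catch's thumb tab; moves with it. The catch is a steel bar 10 (x) x 14 (z) x 90 mm from the hinge to +y; the tab, 10 (x) x 28 mm, stands on the bar 36..64 mm from the hinge, to 29 mm above the bar's centre line. This point: 50 mm along, 15 mm above that line, 212 mm above the table at 0. 60 mm free under the bar, 60 mm free before and behind the tab.
- lever (a joint): Angle of the lever (rad): 0 = at rest, leaning 0.3 rad back (to press +x) from vertical; grows as it is pulled over towards the press's -x (upright at 0.3), end stop 1.4. A return spring pulls it back: 3 to 4 N at the handle to start, about 10 N at 1.0; it goes home if released.
- lever_hinge (a point): Point on the lever's pivot, which runs along the press's y: at (0, 0, 140) mm in the press frame.
- lever_grip (a point): Middle of the lever's handle, moves with the lever: a round bar of 18 mm diameter along the press's y, on the +y side of the arm (black sleeve, y 22..114 mm), 145 mm from the pivot; this point is at y = 70 mm. The arm is a steel bar 14 x 12 mm; its 10 mm square horn sticks out to y = -55 mm, 60 mm from the pivot.
- lever_pointer (a point): Tip of the small pointer on the +y side of the lever's arm, 108 mm from the pivot, y = 15 mm; moves with the lever.
- marker (a joint): Set angle of the marker clip on the quadrant (rad), measured as the lever's: the pointer stands at the marker when lever equals marker (set between 0.6 and 1.1). The clip stays by friction.
- mark (a point): Point on the right side of the marker clip, a small brass block 6 x 12 x 34 mm across the arc-shaped aluminium quadrant plate (y = 25 mm) left of the lever's arm; 108 mm from the pivot, y = 15 mm: meets lever_pointer when the lever is at the mark. Its x axis is the tangent, pointing back to the lever's rest.
- rider1: Grey metal cyclist figure, 78 x 24 mm foot strip, 85 mm high, left of the clamp; origin under its middle. Leave it.
- rider2: Same cyclist figure, farther left. Leave it.
- rider3: Same cyclist figure, right of the clamp. Leave it.
- horse: White toy horse on a cardboard foot 60 x 40 mm, 60 mm high, behind the clamp. Leave it.
- tub: White plastic tub, 90 mm across, 100 mm high, far left. Leave it.
- jar: Amber glass jar, 48 mm across, 55 mm high, right of the clamp. Leave it.
- brush: Paint brush, 170 mm long, lying far right. Leave it.

How it is judged:
On the way, in this order (a step that is already met when the one before it is completed fails the run):
1. the catch is flipped right over while the lever is still at rest (value of joint catch above 2.2 rad and value of joint lever below 0.2 rad), for 0.2 s.
2. the lever is pulled until its pointer stands at the marker (value of joint catch above 2.2 rad and distance between lever_pointer and mark below 0.009 m), for 0.5 s.
At the end, for the whole second after the job is handed in: The catch is flipped over (beyond 2.2 rad), the lever's pointer is within 9 mm of the marker and still, and the fingers are holding it there (more than 2 N) against its spring (all of step 2 and velocity of joint lever between -0.05 and 0.05 rad/s and contact force between the fingers and press above 2 N); the arm keeps its last pose, push and grip.
It fails at once if the lever is forced before the catch is off (value of joint catch below 1.5 rad and value of joint lever above 0.16 rad).
It fails at once if the lever is pulled more than 22 mm past the marker (at the pointer) (x of lever_pointer in the frame of mark below -0.022 m).
It fails at once if the marker is shifted by more than 8 mm (distance of mark from where it was at the start of the episode above 0.008 m).
It fails at once if a bystander is moved by more than 30 mm (distance of any of rider1, rider2, rider3, horse, tub, jar, brush from where it was at the start of the episode above 0.03 m).
It also fails if it takes over 61 s, if anything falls off the work surface, if the arm or the gripper's body presses on something with over 40 N, if the wrist force passes 120 N, or if a joint passes its speed limit or range.

## Working session

There is one attempt and no reset: what is moved stays moved. The work goes in short steps, Python scripts to look and compute and a tool call to move; the robot and the scene stay as the last step left them, time stands still between calls to the robot, and variables do not carry over. Pictures are saved under pics/ and viewed, at most 10 in all, crops included, and the job is handed in when it is done.

Besides the shell and the picture viewer there is one more tool, called after ">>>" by a JSON object that holds its "method" and its "body". servo_tool: Moves the arm, as the interface text tells. Its arguments: {"type":"object","properties":{"translation":{"type":"array"},"turn":{"type":"array"},"grip":{"type":"number"},"grip_force":{"type":"number"}},"required":["translation","turn"]}

```bash
mkdir -p pics
cat > h.py <<'E'
import numpy as np, cv2
from plant import r, optics
from scipy.spatial.transform import Rotation as Ro
def snap(n):
    s=optics.snapshot(n); np.savez(f'{n}.npz',**s); return s
def world(s):
    "HxWx3 world points from depth"
    K=s['mtx'];H,W=s['z_map'].shape
    u,v=np.meshgrid(np.arange(W),np.arange(H))
    p=cv2.undistortPoints(np.stack([u,v],-1).reshape(-1,1,2).astype(float),K,np.array([float(s['k1']),0,0,0,0])).reshape(H,W,2)
    z=s['z_map'][...,None]
    c=np.concatenate([p*z,z],-1)
    X=(c-s['t'])@s['R']; X[s['z_map']==0]=np.nan
    return X
def proj(s,P):
    c=np.atleast_2d(P)
    return cv2.projectPoints(c.astype(float),cv2.Rodrigues(s['R'])[0],np.array(s['t'],float),s['mtx'],np.array([float(s['k1']),0,0,0,0]))[0].reshape(-1,2)
E
python3 - <<'E'
from h import *
for n in('side','top'):
    s=snap(n); cv2.imwrite(f'pics/{n}0.png',s['img'][...,::-1]); print(n,s['k1'],-s['R'].T@s['t'],s['R'].round(2).tolist(),s['mtx'][0,0])
st=r.get_state(); print(st)
E
```

```text
side -0.13000236009520805 [ 0.1312788  -0.99047452  1.18630588] [[0.91, -0.42, -0.01], [-0.29, -0.61, -0.74], [0.3, 0.68, -0.67]] 585.1563298431299
top -0.04676998770847292 [0.4663496  0.02351029 1.35800435] [[-0.01, -1.0, 0.01], [-0.99, 0.01, -0.1], [0.1, -0.01, -0.99]] 568.3451239620952
{'clock': 0.1, 'q': array([ 1.35283745,  0.68988944, -0.19451571,  1.56622899,  0.15728747,
        0.9024895 , -0.21510741]), 'qd': array([-0.00027296, -0.00200112,  0.00214635, -0.00407572, -0.00073625,
       -0.00089526,  0.00164597]), 'joint_torque': array([-4.09342945e-03, -5.28505540e+01, -1.27156690e+00, -1.53836936e+01,
       -5.24747372e-02,  2.04949953e-03,  5.14331327e-05]), 'tool_pos': array([ 0.155512  , -0.60476543,  0.23799972]), 'eef_rot': array([ 9.92083771e-01,  1.25575196e-01, -1.56993895e-04, -7.97916026e-04]), 'contact_force': array([0.74932118, 0.56863426, 0.35998268]), 'moment': array([-0.01375112,  0.02891983,  0.02328503]), 'finger_force': 0.0, 'opening': 1.000067106575998}
```

View pics/side0.png

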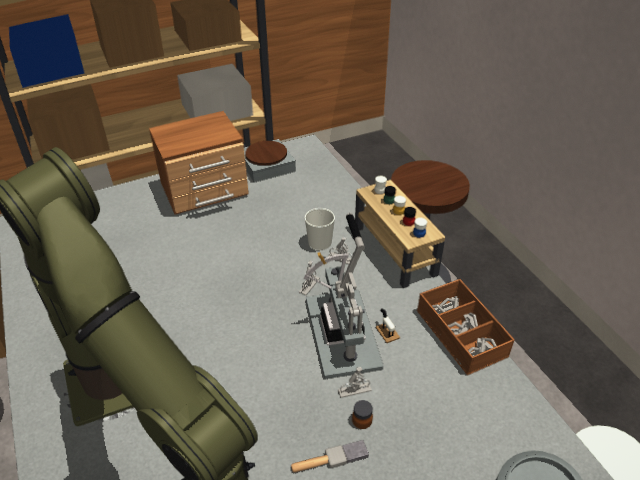

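View pics/top0.png

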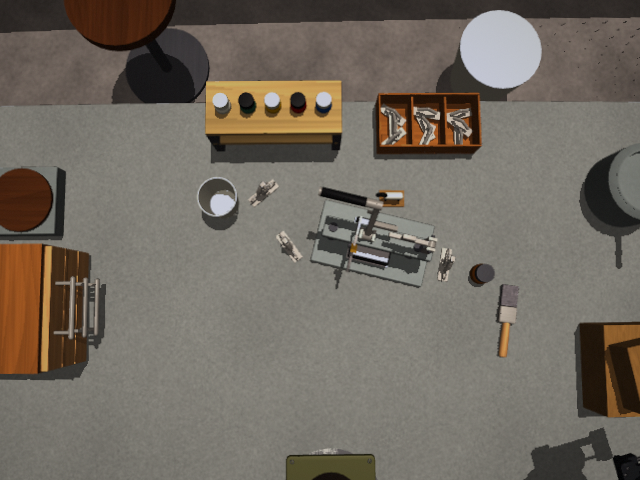

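The clamp's base is at about (313..437, 200..285) in the top view, with the black sleeve at (345,196), brass clip near (352,248), and catch at (410,240). Next I measure the base and the clip.

```bash
cat > m.py <<'E'
from h import *
s=dict(np.load('top.npz')); X=world(s)
roi=np.zeros(X.shape[:2],bool); roi[185:300,300:450]=1
m=roi&(X[...,2]>0.011)&(X[...,2]<0.025)
print('z base',np.nanmedian(X[...,2][m]), 'table', np.nanmedian(X[300:320,300:400,2]))
cn=cv2.morphologyEx(m.astype(np.uint8),cv2.MORPH_OPEN,np.ones((3,3)))
_,lab,stt,_=cv2.connectedComponentsWithStats((roi&(X[...,2]>0.011)).astype(np.uint8))
P=X[cn>0][:,:2].astype(np.float32)
(c,wh,a)=cv2.minAreaRect(P); box=cv2.boxPoints((c,wh,a)); print(c,wh,a,box.tolist())
# y axis= long side, pointing left
e=[box[1]-box[0],box[2]-box[1]]; ey=max(e,key=np.linalg.norm); ey=ey/np.linalg.norm(ey)
if ey[1]<0: ey=-ey
ex=np.array([ey[1],-ey[0]]); yaw=np.arctan2(ex[1],ex[0])
O=np.array(c)+0.025*ey; print('yaw',yaw,'O',O)
Rz=np.array([[ex[0],ey[0],0],[ex[1],ey[1],0],[0,0,1]]); O3=np.array([*O,0])
np.savez('press.npz',R=Rz,O=O3)
T=lambda p:O3+Rz@np.array(p)
for n in('top','side'):
    s=dict(np.load(n+'.npz')); X=world(s); L=(X-O3)@Rz
    hsv=cv2.cvtColor(s['img'],cv2.COLOR_RGB2HSV)
    near=(abs(L[...,0])<.2)&(L[...,1]>-.2)&(L[...,1]<.14)&(L[...,2]>.1)
    b=near&(hsv[...,2]<50)&(L[...,2]>.22); 
    print(n,'sleeve',b.sum(),L[b].min(0),L[b].max(0),np.median(L[b],0))
    o=near&(hsv[...,1]>110)&(hsv[...,0]>8)&(hsv[...,0]<30)&(hsv[...,2]>60)
    print(n,'brass',o.sum(),np.argwhere(o).mean(0),np.median(L[o],0)); 
    for q in L[o]: print('   ',q.round(3), 'ang',np.arctan2(-q[0],q[2]-.14)+.3)
    im=s['img'].copy(); 
    for th in (0,.6,.8,1.0):
        f=th-.3
        for rr,y in((.145,.07),(.108,.015)):
            u=proj(s,T([-rr*np.sin(f),y,.14+rr*np.cos(f)]))[0]; cv2.circle(im,tuple(int(v*1) for v in u),1,(255,0,0),-1)
    for p in ([.004,-.13,.197],[.004,-.08,.212],[0,-.04,.197]):
        u=proj(s,T(p))[0]; cv2.circle(im,tuple(int(v) for v in u),1,(0,255,0),-1)
    u=proj(s,T([0,-.02,.15]))[0].astype(int)
    cr=im[u[1]-75:u[1]+75,u[0]-100:u[0]+100]
    cv2.imwrite(f'pics/{n}_crop.png',cv2.resize(cr,(800,600),interpolation=cv2.INTER_CUBIC)[...,::-1])
    print('crop origin',u-[100,75])
for n in([.004,-.13,.197],[.004,-.08,.212],[.0428,.07,.2785]): print(T(n))
E
python3 m.py
```

```text
z base 0.0173227631311451 table -0.0006899270821592271
(0.5962567925453186, -0.1040218323469162) (0.27034932374954224, 0.15072758495807648) 76.0085678100586 [[0.4904467761516571, -0.21696490049362183], [0.6367025971412659, -0.2534073293209076], [0.7020667791366577, 0.008921235799789429], [0.5558109879493713, 0.045363664627075195]]
yaw -0.24419655 O [ 0.60230121 -0.07976354]
top sleeve 426 [-0.04553898 -0.06655228  0.22135262] [0.05084138 0.11147502 0.29234625] [0.0405706  0.06418053 0.28533182]
top brass 62 [219.9516129  346.77419355] [-0.04314753  0.02727798  0.23657403]
    [0.198 0.139 0.15 ] ang -1.2191001561330117
    [0.198 0.137 0.151] ang -1.2131490528417215
    [0.2   0.135 0.148] ang -1.2316233277363136
    [0.197 0.139 0.147] ang -1.2355799260576843
    [0.196 0.137 0.151] ang -1.2165675895786214
    [0.197 0.135 0.15 ] ang -1.2224589026491026
    [0.197 0.132 0.151] ang -1.212978791640021
    [0.198 0.13  0.149] ang -1.2237663424761505
    [0.2   0.128 0.146] ang -1.2398556715191984
    [0.2   0.126 0.147] ang -1.237125435602613
    [0.196 0.139 0.143] ang -1.255168936530
[... 4642 characters left out ...]
871322858032606
    [-0.045  0.014  0.232] ang 0.752645276424232
    [-0.041  0.021  0.225] ang 0.7488768181110063
    [-0.039  0.02   0.225] ang 0.7247288055739062
    [-0.044  0.019  0.224] ang 0.7798223943805147
    [-0.042  0.016  0.226] ang 0.7510091236484341
    [-0.038  0.021  0.221] ang 0.7410553103093303
    [-0.042  0.017  0.222] ang 0.7700952369346936
    [-0.039  0.019  0.219] ang 0.7536745189078465
    [-0.036  0.019  0.22 ] ang 0.7286096776884592
    [-0.041  0.02   0.215] ang 0.7977382394911539
    [-0.039  0.02   0.215] ang 0.7726591978024246
crop origin [242 216]
[ 0.57475156 -0.20687378  0.197     ]
[ 0.5868404  -0.15835719  0.212     ]
[ 0.66075579 -0.02218835  0.2785    ]
```

View pics/side_crop.png

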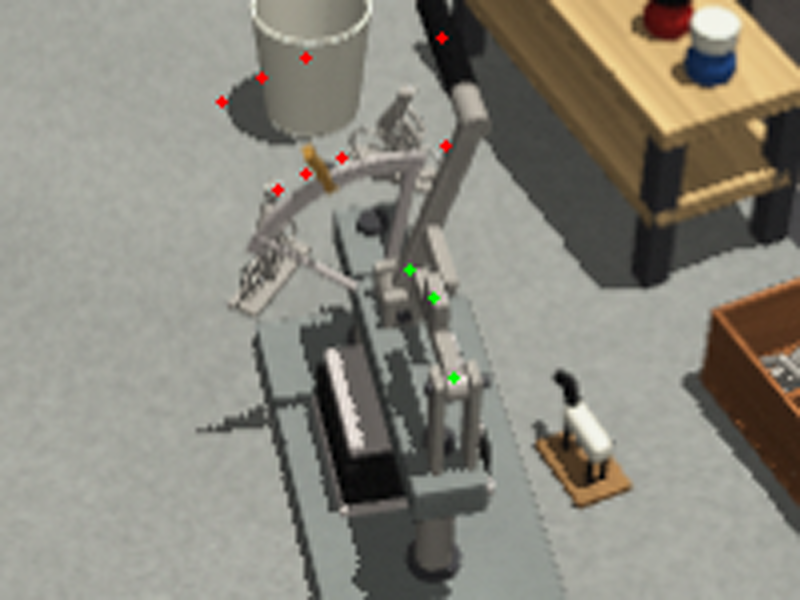

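```bash
cat >> h.py <<'E'
try:
    _p=np.load('press.npz'); PR,PO=_p['R'],_p['O']
except Exception: pass
def target(p,tilt=0,ptilt=0):
    "press-frame TCP p; tool y along press +x or -x (nearest); tilt about press x, ptilt about press y"
    st=r.get_state(); q=Ro.from_quat(st['eef_rot'])
    cand=[]
    for sg in(1,-1):
        # columns: tool x, y, z
        y=np.array([sg,0,0.]);z=np.array([0,0,-1.]);x=np.cross(y,z)
        B=Ro.from_matrix(PR)*Ro.from_rotvec([tilt,0,0])*Ro.from_rotvec([0,ptilt,0])*Ro.from_matrix(np.stack([x,y,z],1))
        cand.append(((q.inv()*B).magnitude(),sg,B))
    return PO+PR@np.array(p,float),min(cand,key=lambda c:c[0])[2]
def step(a,b):
    "from pose a to pose b in tool axes of a"
    return a[1].inv().apply(b[0]-a[0]).round(4).tolist(),(a[1].inv()*b[1]).as_rotvec().round(3).tolist()
def cur():
    st=r.get_state(); return st['tool_pos'],Ro.from_quat(st['eef_rot'])
def inpress(p): return ((np.array(p)-PO)@PR).round(4)
E
python3 - <<'E'
from h import *
print(step(cur(),target([.004,-.08,.29])),target([.004,-.08,.29])[0])
E
```

```text
([0.5289, -0.3249, -0.0515], [-0.002, -0.001, -1.075]) [ 0.5868404  -0.15835719  0.29      ]
```

The crop confirms the fit: the hinge (455,378), tab (433,297) and sleeve (441,38) all land on their parts. The brass clip at (318,168) lies between the 0.6 and 0.8 dots, so the marker is at about 0.735 rad.

>>> {"method": "servo_tool", "body": {"translation": [[0.03,-0.02,-0.03],[0.05,-0.03,-0.021],[0.05,-0.03,0],[0.05,-0.03,0],[0.05,-0.03,0],[0.05,-0.03,0],[0.05,-0.03,0],[0.05,-0.03,0],[0.05,-0.03,0],[0.05,-0.03,0]], "turn": [[0,0,0],[0,0,0],[0,0,0],[0,0,0],[0,0,0],[0,0,0],[0,0,0],[0,0,0],[0,0,0],[0,0,0]], "grip": 0.5}}

```text
clock: 1.35
tool_pos: [0.5492, -0.2034, 0.2894]
eef_rot: [0.992, 0.126, -0.0, 0.0]
contact_force: [-0.0, 0.6, -0.1]
opening: 0.5
finger_force: 0.0
```

>>> {"method": "servo_tool", "body": {"translation": [[0.049,-0.015,0],[0,0,0],[0,0,0],[0,0,0],[0,0,0],[0,0,0],[0,0,0],[0,0,0]], "turn": [[0,0,0],[0,0,-0.18],[0,0,-0.18],[0,0,-0.18],[0,0,-0.18],[0,0,-0.18],[0,0,-0.175],[0,0,0]]}}

```text
clock: 2.35
tool_pos: [0.5917, -0.1782, 0.2892]
eef_rot: [0.789, 0.615, -0.0, -0.001]
contact_force: [0.4, 0.6, 0.4]
opening: 0.493
finger_force: 0.0
```

Run:
```python
from h import *
print(step(cur(),target([.004,-.08,.193])),inpress(cur()[0]),r.get_state()['q'].round(2))
```

```text
([0.018, -0.0094, 0.0962], [-0.001, -0.0, -0.002]) [ 0.0135 -0.0981  0.2892] [ 0.49  0.66 -0.49  1.51  0.34  1.06 -0.33]
```

>>> {"method": "servo_tool", "body": {"translation": [[0.018,-0.0095,0],[0,0,0.03],[0,0,0.03],[0,0,0.025],[0,0,0.011],[0,0,0]], "turn": [[0,0,0],[0,0,0],[0,0,0],[0,0,0],[0,0,0],[0,0,0]]}}

```text
clock: 3.1
tool_pos: [0.5869, -0.1574, 0.1935]
eef_rot: [0.788, 0.616, -0.0, -0.0]
contact_force: [0.0, -0.2, 0.3]
opening: 0.498
finger_force: 0.0
```

>>> {"method": "servo_tool", "body": {"translation": [[0,0,0],[0,0,0],[0,0,0],[0,0,0],[0,0,0],[0,0,0]], "turn": [[0,0,0],[0,0,0],[0,0,0],[0,0,0],[0,0,0],[0,0,0]], "grip": 0, "grip_force": 8}}

```text
clock: 3.85
tool_pos: [0.5864, -0.1582, 0.194]
eef_rot: [0.788, 0.616, -0.001, -0.0]
contact_force: [-4.7, 1.1, 4.9]
opening: 0.115
finger_force: 8.0
```

Run:
```python
from h import *
st=r.get_state(); print(inpress(cur()[0]),st['opening'],st['finger_force'],st['contact_force'])
# arc: grasp point fixed at tab on catch; tool tilt = k*theta
k=.6
def pose(th):
    y=-.13+.05*np.cos(th)-.015*np.sin(th); z=.197+.05*np.sin(th)+.015*np.cos(th); t=k*th
    # TCP = grasp + 19mm along tool z = (0,sin t,-cos t)
    return target([.004,y+.019*np.sin(t),z-.019*np.cos(t)],t)
print(step(cur(),pose(0)))
ths=np.arange(0,2.41,.2)
for a,b in zip(ths,ths[1:]): print(round(b,2),step(pose(a),pose(b)))
```

```text
[ 0.0035 -0.0799  0.194 ] 0.11483691130776204 8.000041928171413 [-4.66457716  1.11808134  4.87044158]
([-0.0001, 0.0005, 0.001], [-0.001, 0.0, 0.0])
0.2 ([-0.0017, -0.0, -0.0098], [-0.0, 0.12, 0.0])
0.4 ([-0.0025, -0.0, -0.0094], [-0.0, 0.12, 0.0])
0.6 ([-0.0032, -0.0, -0.009], [0.0, 0.12, -0.0])
0.8 ([-0.0039, -0.0, -0.0085], [0.0, 0.12, 0.0])
1.0 ([-0.0045, -0.0, -0.008], [0.0, 0.12, -0.0])
1.2 ([-0.0051, -0.0, -0.0075], [-0.0, 0.12, 0.0])
1.4 ([-0.0057, -0.0, -0.0068], [0.0, 0.12, 0.0])
1.6 ([-0.0062, -0.0, -0.0062], [0.0, 0.12, 0.0])
1.8 ([-0.0067, -0.0, -0.0055], [0.0, 0.12, 0.0])
2.0 ([-0.0071, -0.0, -0.0048], [0.0, 0.12, 0.0])
2.2 ([-0.0074, -0.0, -0.004], [-0.0, 0.12, -0.0])
2.4 ([-0.0077, -0.0, -0.0032], [0.0, 0.12, -0.0])
```

Tab is gripped (10 mm opening). Swinging it up along its arc.

>>> {"method": "servo_tool", "body": {"translation": [[-0.0017,0,-0.0098],[-0.0025,0,-0.0094],[-0.0032,0,-0.009],[-0.0039,0,-0.0085],[-0.0045,0,-0.008],[0,0,0]], "turn": [[0,0.12,0],[0,0.12,0],[0,0.12,0],[0,0.12,0],[0,0.12,0],[0,0,0]]}}

```text
clock: 4.6
tool_pos: [0.58, -0.1836, 0.2317]
eef_rot: [0.753, 0.587, 0.234, -0.184]
contact_force: [-4.0, 0.0, 2.6]
opening: 0.112
finger_force: 8.0
```

Run:
```python
from h import *
st=r.get_state(); p,R=cur(); g=inpress(p-.019*R.as_matrix()[:,2]); print(g,'theta',np.arctan2(g[2]-.197,g[1]+.13)-np.arctan2(.015,.05),st['opening'],st['contact_force'],st['q'].round(2))
```

```text
[ 0.0035 -0.117   0.2474] theta 1.0269052757414663 0.11158500889899998 [-3.96573476  0.03017548  2.60880661] [ 0.95  0.92 -0.85  1.53  0.05  0.95  0.05]
```

>>> {"method": "servo_tool", "body": {"translation": [[-0.0051,0,-0.0075],[-0.0057,0,-0.0068],[-0.0062,0,-0.0062],[-0.0067,0,-0.0055],[0,0,0]], "turn": [[0,0.12,0],[0,0.12,0],[0,0.12,0],[0,0.12,0],[0,0,0]]}}

```text
clock: 5.22
tool_pos: [0.5712, -0.2185, 0.2312]
eef_rot: [0.677, 0.526, 0.405, -0.318]
contact_force: [-5.1, -1.7, 0.4]
opening: 0.112
finger_force: 8.0
```

Run:
```python
from h import *
st=r.get_state(); p,R=cur(); g=inpress(p-.019*R.as_matrix()[:,2]); print(g,'theta',np.arctan2(g[2]-.197,g[1]+.13)-np.arctan2(.015,.05),st['opening'],st['contact_force'],st['q'].round(2))
```

```text
[ 0.0034 -0.1589  0.2401] theta 1.8700144972208073 0.1123191525129726 [-5.0649755 -1.7018441  0.3691377] [ 1.15  1.21 -1.03  1.38 -0.13  1.16  0.27]
```

Still tracking well at 1.87 rad; continuing to about 2.35, then release.

>>> {"method": "servo_tool", "body": {"translation": [[-0.0071,0,-0.0048],[-0.0074,0,-0.004],[-0.005,0,-0.0025],[0,0,0]], "turn": [[0,0.12,0],[0,0.12,0],[0,0.08,0],[0,0,0]]}}

```text
clock: 5.72
tool_pos: [0.5672, -0.2347, 0.2166]
eef_rot: [0.604, 0.469, 0.507, -0.398]
contact_force: [-6.0, -2.1, 0.6]
opening: 0.109
finger_force: 8.0
```

>>> {"method": "servo_tool", "body": {"translation": [[0,0,0],[0,0,0],[0,0,0],[0,0,0],[0,0,-0.02],[0,0,-0.03],[0,0,-0.04],[0,0,0]], "turn": [[0,0,0],[0,0,0],[0,0,0],[0,0,0],[0,0,0],[0,0,0],[0,0,0],[0,0,0]], "grip": 0.5}}

```text
clock: 6.72
tool_pos: [0.5475, -0.3225, 0.2356]
eef_rot: [0.605, 0.47, 0.508, -0.394]
contact_force: [0.3, -0.3, 0.4]
opening: 0.501
finger_force: 0.0
```

Run:
```python
from h import *
st=r.get_state(); print(inpress(cur()[0]),st['contact_force'],st['q'].round(2))
for n in('side',):
    s=snap(n); im=s['img']; u=proj(s,PO+PR@np.array([0,-.08,.18]))[0].astype(int)
    print(u); cr=im[u[1]-75:u[1]+75,u[0]-100:u[0]+100]
    cv2.imwrite('pics/s2.png',cv2.resize(cr,(800,600),interpolation=cv2.INTER_CUBIC)[...,::-1])
s=snap('top');L=(world(s)-PO)@PR
m=(abs(L[...,0]-.004)<.012)&(L[...,1]>-.26)&(L[...,1]<-.02)&(L[...,2]>.185)&(L[...,2]<.31)
P=L[m]; 
for q in P[np.argsort(P[:,1])][::6]: print(q.round(3))
```

```text
[ 0.0055 -0.2488  0.2356] [ 0.28645578 -0.32411206  0.3520458 ] [ 1.23  1.43 -1.09  1.04 -0.21  1.55  0.33]
[348 300]
[ 0.007 -0.205  0.248]
[ 0.008 -0.202  0.25 ]
[-0.001 -0.2    0.245]
[ 0.004 -0.197  0.257]
[-0.    -0.196  0.25 ]
[ 0.008 -0.195  0.248]
[ 0.005 -0.192  0.253]
[-0.002 -0.191  0.256]
[-0.001 -0.189  0.246]
[ 0.    -0.188  0.249]
[-0.001 -0.187  0.214]
[-0.001 -0.185  0.229]
[-0.002 -0.184  0.21 ]
[-0.001 -0.183  0.245]
[-0.    -0.181  0.237]
[ 0.001 -0.18   0.239]
[ 0.003 -0.178  0.237]
[-0.001 -0.177  0.205]
[-0.001 -0.176  0.201]
[-0.001 -0.174  0.242]
[ 0.004 -0.173  0.234]
[ 0.005 -0.171  0.24 ]
[-0.001 -0.169  0.21 ]
[ 0.001 -0.168  0.233]
[ 0.001 -0.166  0.231]
[-0.001 -0.164  0.223]
[ 0.001 -0.163  0.236]
[ 0.006 -0.16   0.223]
[ 0.001 -0.158  0.228]
[ 0.003 -0.157  0.225]
[ 0.003 -0.155  0.222]
[ 0.007 -0.153  0.221]
[-0.001 -0.151  0.208]
[ 0.006 -0.149  0.218]
[-0.    -0.147  0.213]
[ 0.005 -0.145  0.219]
[ 0.007 -0.143  0.217]
[ 0.007 -0.142  0.213]
[ 0.003 -0.14   0.206]
[-0.006 -0.138  0.202]
[ 0.012 -0.137  0.198]
[ 0.008 -0.136  0.208]
[-0.007 -0.135  0.208]
[ 0.005 -0.134  0.211]
[ 0.003 -0.133  0.21 ]
[ 0.001 -0.132  0.206]
[ 0.013 -0.131  0.207]
[ 0.001 -0.13   0.206]
[ 0.011 -0.129  0.2  ]
[ 0.002 -0.128  0.204]
[-0.004 -0.127  0.205]
[ 0.002 -0.126  0.204]
[ 0.006 -0.125  0.206]
[ 0.001 -0.124  0.206]
[ 0.014 -0.123  0.206]
[-0.    -0.122  0.193]
[-0.008 -0.122  0.204]
[ 0.008 -0.121  0.2  ]
[ 0.014 -0.052  0.203]
[ 0.014 -0.048  0.198]
[ 0.014 -0.044  0.199]
[ 0.013 -0.04   0.199]
[ 0.012 -0.035  0.203]
[ 0.012 -0.032  0.195]
[ 0.013 -0.027  0.197]
[ 0.014 -0.023  0.199]
```

View pics/s2.png

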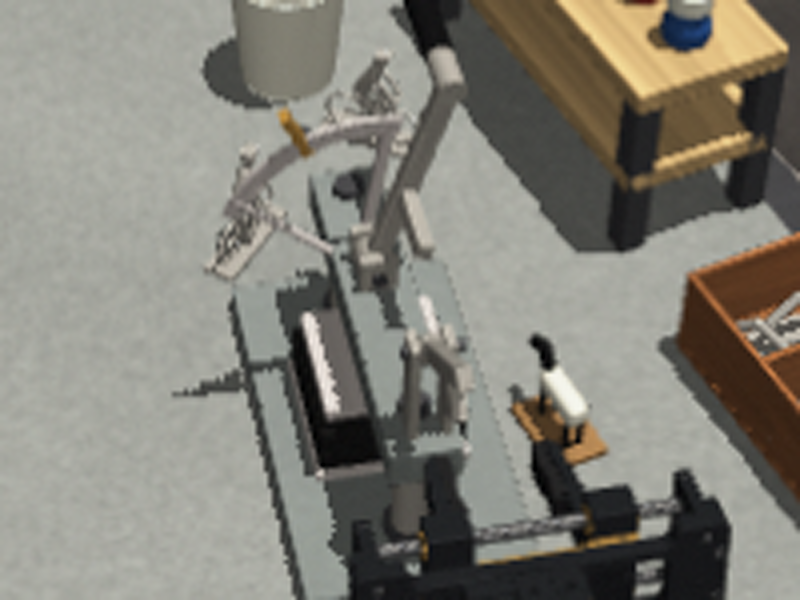

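The catch bar now leans to the -y side. Its end at press (-205, 250) gives about 2.5 rad, so it's at the stop, and the lever and figures are untouched. Next, the handle.

Run:
```python
from h import *
p,R=cur(); print(np.array(R.inv().apply([0,0,.12])).round(4))
# after raise & pure untilt about TCP
t=target([*inpress(p)[:2],inpress(p)[2]+.12]); print(step((t[0],R),t))
print(step(t,target([.042,.075,.36])))
```

```text
[ 0.1183  0.     -0.0204]
([0.0, 0.0, 0.0], [-0.0, -1.4, 0.0])
([0.3201, 0.0376, -0.0043], [0.0, 0.0, 0.0])
```

>>> {"method": "servo_tool", "body": {"translation": [[0.04,0,-0.007],[0.04,0,-0.007],[0.04,0,-0.007],[0,0,0],[0,0,0],[0,0,0],[0,0,0],[0,0,0],[0,0,0],[0,0,0]], "turn": [[0,0,0],[0,0,0],[0,0,0],[0,-0.17,0],[0,-0.17,0],[0,-0.17,0],[0,-0.17,0],[0,-0.17,0],[0,-0.17,0],[0,-0.17,0]], "grip": 0.6}}

```text
clock: 8.07
tool_pos: [0.5469, -0.3175, 0.3576]
eef_rot: [0.783, 0.614, 0.081, -0.063]
contact_force: [-0.7, 1.4, -1.4]
opening: 0.602
finger_force: 0.0
```

>>> {"method": "servo_tool", "body": {"translation": [[0,0,0],[0,0,0],[0.04,0.0047,0],[0.04,0.0047,0],[0.04,0.0047,0],[0.04,0.0047,0],[0.04,0.0047,0],[0.04,0.0047,0],[0.04,0.0047,0],[0.04,0.0047,0]], "turn": [[0,-0.17,0],[0,-0.04,0],[0,0,0],[0,0,0],[0,0,0],[0,0,0],[0,0,0],[0,0,0],[0,0,0],[0,0,0]]}}

```text
clock: 9.32
tool_pos: [0.6608, -0.0178, 0.3559]
eef_rot: [0.788, 0.615, -0.001, -0.001]
contact_force: [1.5, 0.5, 0.2]
opening: 0.599
finger_force: 0.0
```

Run:
```python
from h import *
print(step(cur(),target([.042,.075,.2595])),inpress(cur()[0]),r.get_state()['q'].round(2))
```

```text
([0.0008, 0.0006, 0.0964], [-0.003, -0.0, -0.001]) [0.0418 0.0742 0.3559] [ 0.29  0.71 -0.69  1.26  0.44  1.33 -0.63]
```

>>> {"method": "servo_tool", "body": {"translation": [[0,0,0.03],[0,0,0.03],[0,0,0.025],[0,0,0.011],[0,0,0]], "turn": [[0,0,0],[0,0,0],[0,0,0],[0,0,0],[0,0,0]]}}

```text
clock: 9.95
tool_pos: [0.6604, -0.0185, 0.2603]
eef_rot: [0.788, 0.616, -0.001, -0.001]
contact_force: [-0.7, 0.4, 0.5]
opening: 0.602
finger_force: 0.0
```

>>> {"method": "servo_tool", "body": {"translation": [[0,0,0],[0,0,0],[0,0,0],[0,0,0],[0,0,0],[0,0,0]], "turn": [[0,0,0],[0,0,0],[0,0,0],[0,0,0],[0,0,0],[0,0,0]], "grip": 0, "grip_force": 30}}

```text
clock: 10.7
tool_pos: [0.6617, -0.0179, 0.2618]
eef_rot: [0.788, 0.616, 0.001, 0.001]
contact_force: [2.8, -0.5, 1.0]
opening: 0.192
finger_force: 30.0
```

```bash
cat > lv.py <<'E'
from h import *
st=r.get_state(); p,R=cur(); g=inpress(p-.019*R.as_matrix()[:,2])
print(g,'lever',np.arctan2(-g[0],g[2]-.14)+.3,np.hypot(g[0],g[2]-.14),st['opening'],st['contact_force'].round(1))
E
python3 - <<'E'
import runpy; runpy.run_path('lv.py')
from h import *
P=lambda th:target([-.145*np.sin(th-.3),.075,.14+.145*np.cos(th-.3)-.019])
ths=[0,.1,.2,.3,.4,.5,.6,.7,.735]
for a,b in zip(ths,ths[1:]): print(b,step(P(a),P(b)))
E
```

```text
[0.0426 0.0744 0.2808] lever 0.006199154599807077 0.14710336501929516 0.19215460623724542 [ 2.8 -0.5  1. ]
0.1 ([0.0, -0.014, -0.0036], [0.0, 0.0, 0.0])
0.2 ([0.0, -0.0143, -0.0022], [0.0, 0.0, 0.0])
0.3 ([0.0, -0.0145, -0.0007], [0.0, 0.0, 0.0])
0.4 ([0.0, -0.0145, 0.0007], [0.0, 0.0, 0.0])
0.5 ([0.0, -0.0143, 0.0022], [0.0, 0.0, 0.0])
0.6 ([0.0, -0.014, 0.0036], [0.0, 0.0, 0.0])
0.7 ([0.0, -0.0136, 0.005], [0.0, 0.0, 0.0])
0.735 ([0.0, -0.0046, 0.0021], [0.0, 0.0, 0.0])
```

>>> {"method": "servo_tool", "body": {"translation": [[0,-0.014,-0.0036],[0,-0.0143,-0.0022],[0,-0.0145,-0.0007],[0,-0.0145,0.0007],[0,-0.0143,0.0022],[0,-0.014,0.0036],[0,0,0],[0,0,0]], "turn": [[0,0,0],[0,0,0],[0,0,0],[0,0,0],[0,0,0],[0,0,0],[0,0,0],[0,0,0]]}}

```text
clock: 11.7
tool_pos: [0.5821, 0.0026, 0.2643]
eef_rot: [0.788, 0.615, 0.004, 0.003]
contact_force: [5.9, -2.1, 10.1]
opening: 0.195
finger_force: 30.2
```

```bash
python3 lv.py
python3 - <<'E'
from h import *
s=snap('side'); im=s['img']; u=proj(s,PO+PR@np.array([-.03,0,.22]))[0].astype(int)
print(u); cr=im[u[1]-60:u[1]+60,u[0]-80:u[0]+80]
cv2.imwrite('pics/s3.png',cv2.resize(cr,(800,600),interpolation=cv2.INTER_CUBIC)[...,::-1])
E
```

```text
[-0.0397  0.075   0.2833] lever 0.5702628805397534 0.1486976126237405 0.19497600244135369 [ 5.9 -2.1 10.1]
[329 266]
```

View pics/s3.png

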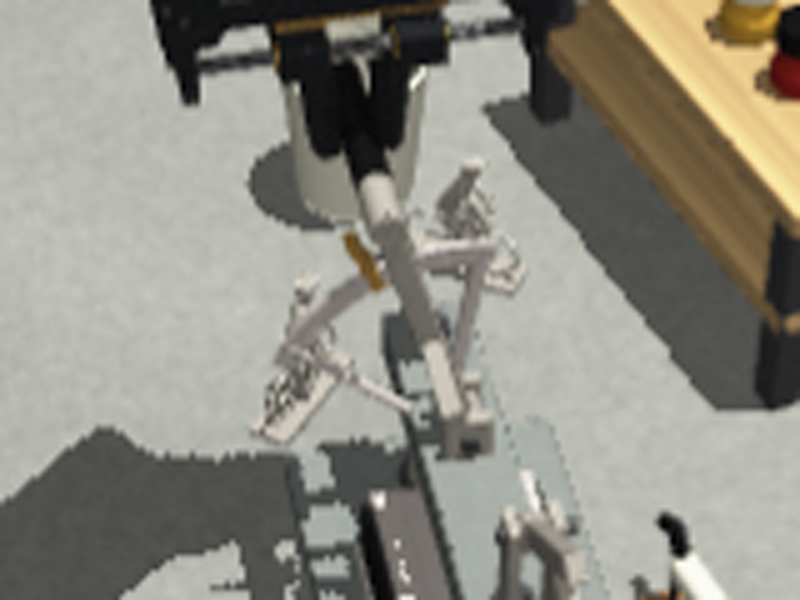

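The picture shows the arm at (400,260) still short of the brass clip at (365,262). The pose puts the lever at about 0.57 rad.

>>> {"method": "servo_tool", "body": {"translation": [[0,-0.007,0.0025],[0,-0.007,0.0025],[0,-0.0055,0.002],[0,0,0],[0,0,0]], "turn": [[0,0,0],[0,0,0],[0,0,0],[0,0,0],[0,0,0]]}}

```text
clock: 12.38
tool_pos: [0.5637, 0.0073, 0.2571]
eef_rot: [0.788, 0.615, 0.005, 0.003]
contact_force: [6.6, -2.3, 7.5]
opening: 0.194
finger_force: 30.1
```

```bash
python3 lv.py
cat > ang.py <<'E'
from h import *
for n in('side','top'):
    s=snap(n); L=(world(s)-PO)@PR
    hsv=cv2.cvtColor(s['img'],cv2.COLOR_RGB2HSV)
    a=np.arctan2(-L[...,0],L[...,2]-.14)+.3; rr=np.hypot(L[...,0],L[...,2]-.14)
    o=(hsv[...,1]>110)&(hsv[...,0]>8)&(hsv[...,0]<30)&(hsv[...,2]>60)&(abs(a-.8)<.4)&(rr>.09)&(rr<.127)&(L[...,1]<.05)&(L[...,1]>0)
    m=(abs(L[...,1])<.0075)&(rr>.07)&(rr<.135)&(abs(a-.7)<.5)
    q=np.percentile
    print(n,'brass',o.sum(),q(a[o],[10,50,90]).round(3) if o.any() else '','arm',m.sum(),q(a[m],[5,50,95]).round(3) if m.any() else '', 'wid',(rr[m]*np.sin(a[m]-np.median(a[m]))).std().round(4) if m.any() else '')
    if n=='side':
        u=proj(s,PO+PR@np.array([-.03,0,.22]))[0].astype(int); cr=s['img'][u[1]-60:u[1]+60,u[0]-80:u[0]+80]
        cv2.imwrite(f'pics/a{r.get_state()["clock"]:.2f}.png',cv2.resize(cr,(800,600),interpolation=cv2.INTER_CUBIC)[...,::-1])
E
python3 ang.py; ls pics
```

```text
[-0.0587  0.0751  0.2761] lever 0.7071951131827259 0.14821909458635887 0.19350311200138115 [ 6.6 -2.3  7.5]
side brass 0  arm 56 [0.635 0.69  0.78 ] wid 0.0047
top brass 0  arm 0  wid 
a12.43.png
s2.png
s3.png
side0.png
side_crop.png
top0.png
top_crop.png
```

>>> {"method": "servo_tool", "body": {"translation": [[0,-0.0035,0.0017],[0,0,0],[0,0,0],[0,0,0],[0,0,0],[0,0,0],[0,0,0]], "turn": [[0,0,0],[0,0,0],[0,0,0],[0,0,0],[0,0,0],[0,0,0],[0,0,0]]}}

```text
clock: 13.35
tool_pos: [0.5606, 0.0082, 0.2554]
eef_rot: [0.788, 0.615, 0.005, 0.003]
contact_force: [7.5, -2.6, 7.4]
opening: 0.194
finger_force: 30.1
```

```bash
python3 lv.py; python3 ang.py; cp pics/a13* pics/fin.png
```

```text
[-0.062   0.0752  0.2744] lever 0.7322190251009033 0.1480113509160699 0.19414258695043235 [ 7.5 -2.6  7.4]
side brass 0  arm 44 [0.661 0.703 0.8  ] wid 0.0051
top brass 0  arm 0  wid
```

View pics/fin.png

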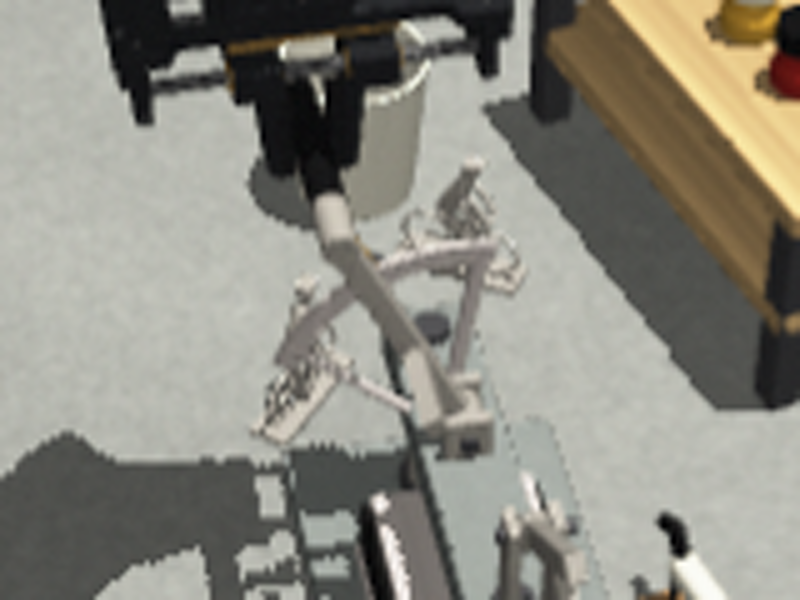

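The arm now covers the clip, with only a brass sliver at (365,250). The pose gives 0.732 rad and the depth image about 0.73, against the marker's 0.735. The lever is still and gripped at 30 N, so I'm handing in.

```bash
python3 -c "
from h import *
print(r.get_state()['qd'].round(3)); print(r.finish_job())"
```

```text
[ 0.001  0.001 -0.002 -0.002 -0.002  0.001 -0.   ]
the job is handed in; nothing more can be done
None
```

The job is handed in at about 13.5 s: the catch is flipped over to its stop (about 2.5 rad), and the lever is gripped still at about 0.73 rad against the marker's measured 0.735 rad; the hand-in call returned no verdict.

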